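Lock the nuts of the screw press

ROBOT

A 6-joint arm with a two-finger parallel gripper is mounted at the origin on a cart in front of the work surface, level with it; the furniture and walls round the work are solid. World frame = base frame: x ahead of the robot, y to its left, z up, the work surface at z = 0. Lengths are in m, angles in rad, forces in N, time in s.
With the tool pointing down it reaches from about 0.3 to 0.75 m from the base axis. Payload 8.5 kg.
Tool frame: the origin (TCP) lies at the very end of the fingers, on their centre line; the grasp point (between the pads) lies 19 mm behind it; z points along the fingers, y is the line along which they close (so a half turn about z gives the same grasp; the last joint's range is limited). The gripper opens to 88 mm and grips with 3 to 60 N. Pads are 18 mm wide; open, the fingers measure 123 mm over their backs; the gripper's body (75 mm by 187 mm) begins 45 mm behind the grasp point.
Start: joints at [-1.454, 0.381, 1.297, -0, 1.464, -0.215], TCP at [0.179, -0.52, 0.213] pointing down, gripper open.
Joint ranges: [-3.11, 3.11], [-0.89, 2.33], [0.22, 2.48], [-1.42, 4.56], [0.17, 2.85], [-2.88, 2.88]. Speed limits (rad/s): [2.39, 2.39, 3.14, 3.14, 3.14, 3.14].

INTERFACE

Orientations are given as a 3x3 rotation matrix whose columns are the frame's x, y, z axes.
In Python, from rig import monitor, vision, robot gives the robot as it stands.
- The arm moves only by the tool drive_tool, never from a script. Its argument "commands" is a list of rows, each a list of 5 numbers: the shift along the tool's x, y, z in mm, then the turn about the tool's z in degrees, then the finger opening in mm, from 0 to 88.1. A call has exactly 5 rows; each row is the pose to reach, as a shift and turn from the pose commanded when the call began, along the tool's axes at that moment; what a row does not reach only later rows make up. A row lasts 1/12 s, in which the tool goes at most 41.7 mm and 7.16 degrees, less where a joint would pass 70% of its speed; a pose out of reach is approached as far as the arm can. A call with a gripper value outside its range is refused whole. The fingers move at their own pace and stop on an object; "grip_force" is the grip in N (left out, the last holds). Time passes only in rows, so rows that repeat a pose let the fingers close, or fill a call up. It gives the time, the measured TCP pose, the force, the opening and the grip force at its end, in the units of the state.
- monitor.get_state(): the state, without advancing time (a new reading comes with each control period).
- vision.capture(name): name is "side" or "top"; returns a dict with "image" (400x640x3 uint8, blue, green, red), "fx", "fy", "cx", "cy" (pixels), "extrinsics" (4x4, takes a point from world to camera coordinates). Camera axes: x right, y down, z forward; pixel columns grow to the right and rows downward; lengths in m; the calibration is good to about 2 mm. A picture is of the moment at which its call begins. There is no depth.
- robot.finish_job(): hands the job in; it is judged then, once.
The state is a dict: "clock": time; "joint_positions": joint angles; "dq": joint speeds; "joint_torque": joint torques, N m; "ee_pos": TCP position; "tool_rot": TCP orientation; "contact_force": force on the tool from outside, world axes, zero at the start; "torque": the same for the moment, N m; "gripper_width": finger opening in m; "gripper_force": force on a finger pad.
Only numpy, scipy, OpenCV 4.12 (cv2) and the standard library are available. Lean on these libraries where they do the work, as an engineer would, in place of code of your own. Each camera call takes 0.05 s, during which the arm holds its last target. There are 200 camera calls.

TASK

Lock the two-stud screw press on the worktop: on each stud an upper hex nut has to be jammed against the nut below it. One upper nut still stands well clear and must be run down first, the other is down but only finger-loose; turn both clockwise until they are firmly tight and will turn no farther. Do not turn the two lower nuts, and leave the other things on the worktop where they are.

Things in the scene. Friction and masses are not known exactly. Their poses are not given: they have to be found in the camera images.
- nut_a (a point): Centre (half-way up) of the upper nut that stands clear at the start, on the left or right stud: steel hex nut 52 mm across flats, 60 mm across corners, 48 mm tall, on an upright 24 mm threaded stud that ends 172 mm above the worktop. z is up; x points at a corner, y is square to a pair of flats (flats recur every 60 degrees). The frame turns and descends with the nut.
- upper_a (a joint): Turn of nut_a in rad, growing clockwise seen from above; it descends 3.5 mm per rad. Starts at 0.6 to 1.6. Runs freely (under 0.1 N m) to 4.0, where it meets the spring washer on the lower nut, its underside then 108 mm above the worktop; then it stiffens to about 0.4 N m at 4.6, where it stops dead (tight). It stays where it is left.
- nut_b (a point): Centre of the other upper nut, which is down on its lower nut but only finger-loose; same shape, size and axes as nut_a, on the other stud.
- upper_b (a joint): Turn of the finger-loose upper nut; same meaning, thread and stops as upper_a (meets the washer at 4.0, tight at 4.6). Starts at 3.85 to 3.98.
- lower_a (a joint): Turn in rad of the lower nut under nut_a, 0 at the start and to be left so: a steel hexagonal nut 52 mm across the flats, its top 105 mm above the worktop, with a 3 mm washer, 44 mm wide, on it. Stiff: it slips only above about 0.9 N m.
- lower_b (a joint): Turn of the lower nut under nut_b; same as lower_a.
- bridge_mid (a point): Middle of the top of the press's wooden bridge bar (44 x 262 mm, top 85 mm above the worktop), half-way between the studs, which stand 100 mm to either side along its y axis; its x axis lies across the bar. The press (board 150 x 270 mm) is fixed.
- timer: Kitchen timer, 67 mm wide, 57 mm tall, bystander, origin at the centre of its underside.
- shaker: Salt shaker, 44 mm wide, 90 mm tall, bystander, origin at the centre of its underside.
- glass: Glass tumbler, 80 mm wide, 91 mm tall, bystander, origin at the centre of its underside.
- bulb: Garlic bulb, 56 mm, bystander, origin at its underside.
- notes: Notepad lying flat, 150 x 104 x 14 mm, bystander, origin at the centre of its underside.
- spice: Spice jar, 45 mm wide, 106 mm tall, bystander, origin at the centre of its underside.

How it is judged:
At the end, for the whole second after the job is handed in: Both upper nuts are at rest and tight on their lower nuts (each turned past 4.4 rad: at least 0.4 rad beyond meeting the washer), and both lower nuts are within 0.2 rad of where they started (value of joint each of upper_a, upper_b above 4.4 rad and value of joint lower_a between -0.2 and 0.2 rad and value of joint lower_b between -0.2 and 0.2 rad and velocity of joint upper_a between -0.05 and 0.05 rad/s and velocity of joint upper_b between -0.05 and 0.05 rad/s); the robot touches nothing.
It fails at once if a lower nut is turned by more than 0.2 rad (value of joint any of lower_a, lower_b above 0.2 rad or value of joint any of lower_a, lower_b below -0.2 rad).
It fails at once if a bystander is moved by more than 40 mm (distance of any of timer, shaker, glass, bulb, notes, spice from where it was at the start of the episode above 0.04 m).
It also fails if it takes over 58 s, if anything falls off the work surface, if the arm or the gripper's body presses on something with over 40 N, if the wrist force passes 120 N, or if a joint passes its speed limit or range.

## Working session

There is one attempt and no reset: what is moved stays moved. The work goes in short steps, Python scripts to look and compute and a tool call to move; the robot and the scene stay as the last step left them, time stands still between calls to the robot, and variables do not carry over. Pictures are saved under pics/ and viewed, at most 10 in all, crops included, and the job is handed in when it is done.

Besides the shell and the picture viewer there is one more tool, called after ">>>" as name([rows], argument=value, ...), one row to a line, values as JSON. drive_tool: Moves the arm, as the interface text tells. Its arguments: {"type":"object","properties":{"commands":{"type":"array","items":{"type":"array","items":{"type":"number"}}},"grip_force":{"type":"number"}},"required":["commands"]}

```bash
mkdir -p pics
cat > h.py <<'E'
import numpy as np, cv2
from rig import monitor, vision, robot
def cap(n,f):
    d=vision.capture(n); cv2.imwrite('pics/'+f,d['image']); return d
def ray(d,u,v,z):
    E=np.array(d['extrinsics']);R=E[:3,:3];t=E[:3,3]
    c=-R.T@t; r=R.T@np.array([(u-d['cx'])/d['fx'],(v-d['cy'])/d['fy'],1]); return c+r*(z-c[2])/r[2]
def proj(d,p):
    E=np.array(d['extrinsics']);q=E[:3,:3]@np.array(p)+E[:3,3]
    return np.array([d['fx']*q[0]/q[2]+d['cx'],d['fy']*q[1]/q[2]+d['cy']])
E
python3 - <<'E'
from h import *
import pickle
o={}
for n in('top','side'):
    d=cap(n,n+'0.png');o[n]=d;E=np.array(d['extrinsics']);print(n,-E[:3,:3].T@E[:3,3],E[:3,:3].round(2).tolist(),d['fx'])
pickle.dump(o,open('o.pkl','wb'))
s=monitor.get_state();print(s)
E
```

```text
top [ 0.39960344 -0.10176597  1.30526726] [[-0.02, -1.0, -0.01], [-0.99, 0.02, -0.15], [0.15, 0.01, -0.99]] 372.6462990994033
side [ 0.59258545 -1.09833669  0.81723912] [[1.0, 0.04, 0.01], [0.03, -0.58, -0.82], [-0.02, 0.82, -0.58]] 401.1773965535833
{'clock': 0.1, 'joint_positions': array([-1.45431907e+00,  3.81118545e-01,  1.29813454e+00,  1.96366940e-06,
        1.46364199e+00, -2.15281196e-01]), 'dq': array([-4.12456957e-04, -6.05816652e-04, -1.46651214e-04,  9.22703868e-04,
        1.38923324e-03, -9.63916859e-05]), 'joint_torque': array([ 2.52702004e-03, -4.38655043e+01, -2.24915582e+01,  7.14411610e-02,
        3.42208799e-02, -6.40424810e-05]), 'ee_pos': array([ 0.17911246, -0.5197159 ,  0.21262197]), 'tool_rot': array([[ 9.45471157e-01,  3.25705802e-01, -1.49420500e-04],
       [ 3.25705715e-01, -9.45470313e-01,  1.29382332e-03],
       [ 2.80133116e-04, -1.27193975e-03, -9.99999152e-01]]), 'contact_force': array([ 0.05754224,  0.59127346, -0.0128749 ]), 'torque': array([ 0.04057378, -0.05586747,  0.01116566]), 'gripper_force': 0.0, 'gripper_width': 0.08807343137307397}
```

View pics/top0.png

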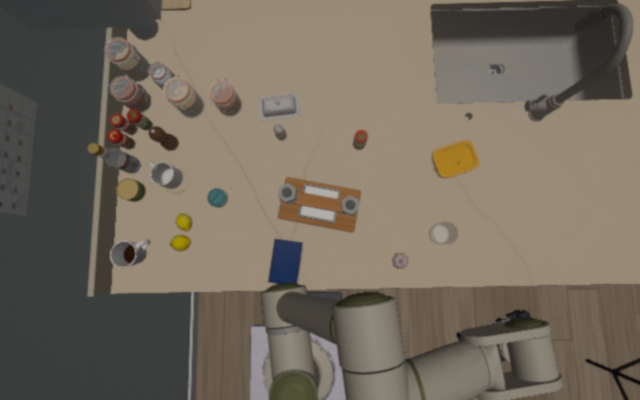

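View pics/side0.png

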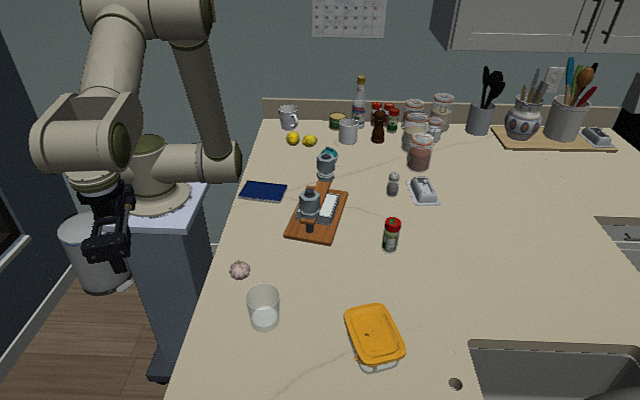

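The top view shows the press with nuts at about (288,192) and (350,205). In the side view they are at (326,165), which looks like the one standing clear, and (310,203). Next I'll enlarge both.

Run:
```python
from h import *
a=cv2.imread('pics/top0.png')[165:240,265:375];b=cv2.imread('pics/side0.png')[140:250,275:360]
A=cv2.resize(a,(770,525),interpolation=3);cv2.imwrite('pics/a.png',A)
B=cv2.resize(b,(425,550),interpolation=3);cv2.imwrite('pics/b.png',B)
```

```text
(no output)
```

View pics/a.png

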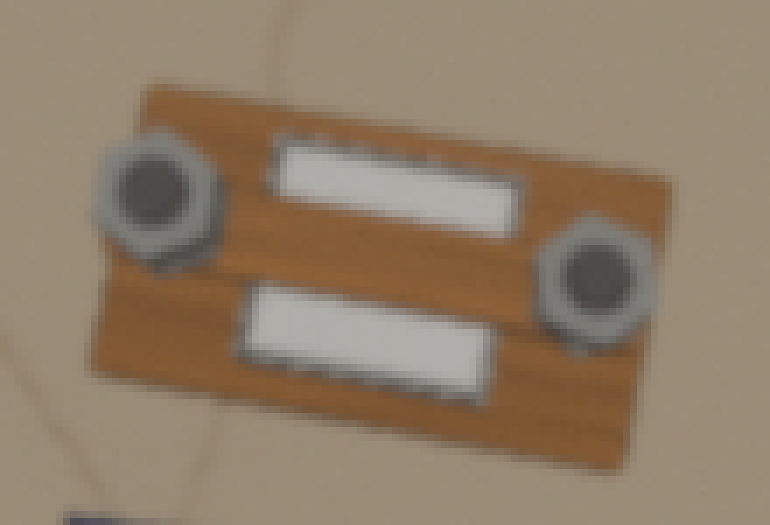

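View pics/b.png

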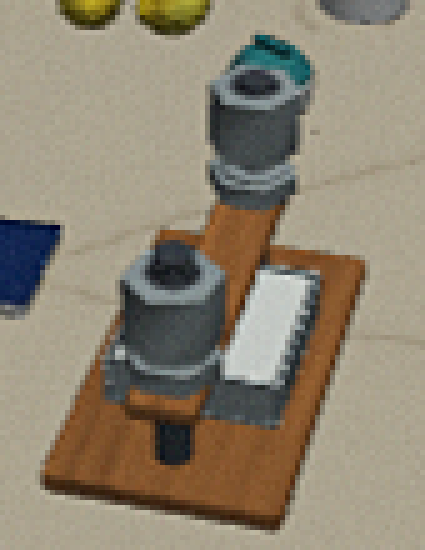

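The left (+y) nut is the raised one, so it is nut_a. The right one is nut_b, already down. Stud tops in the top image are near (286.9,191.9) and (350.4,204.6). Now I'll get positions and fit the hex angles.

Run:
```python
from h import *
import pickle
from scipy.ndimage import map_coordinates
o=pickle.load(open('o.pkl','rb'));d=o['top']
g=cv2.GaussianBlur(cv2.cvtColor(d['image'],cv2.COLOR_BGR2LAB).astype(float),(0,0),0.6)
G=sum(np.hypot(cv2.Sobel(g[...,i],-1,1,0),cv2.Sobel(g[...,i],-1,0,1)) for i in range(3))
a=ray(d,286.4,191.4,.172);b=ray(d,350.0,204.1,.172);print(a,b,np.linalg.norm(a-b),'bar deg',np.degrees(np.arctan2(*(a-b)[[1,0]])))
for n,c,z in(('a',a,.166),('b',b,.1563)):
    S=[]
    for dx in np.arange(-5,6,1.)/1e3:
     for dy in np.arange(-5,6,1.)/1e3:
      for th in range(0,60,3):
        k=np.radians(th+60*np.arange(7));P=np.c_[c[0]+dx+.03*np.cos(k),c[1]+dy+.03*np.sin(k),0*k+z]
        Q=np.vstack([P[i]+(P[i+1]-P[i])*t for i in range(6) for t in np.linspace(0,1,8,endpoint=False)])
        uv=np.array([proj(d,q) for q in Q]);S.append((map_coordinates(G,[uv[:,1],uv[:,0]],order=1).mean(),th,dx,dy))
    S.sort(reverse=True);print(n)
    for s in S[:6]:print(s)
    best={}
    for s in S:best.setdefault(s[1],round(s[0],1))
    print(sorted(best.items()))
# side triangulation check
e=o['side']
for c in(a,b):print(proj(e,c)-[275,140],(proj(e,c)-[275,140])*5)
# topmost heights of nut a by side view
for z in(.16,.164,.168,.172):print(z,(proj(e,[a[0],a[1],z])-[275,140])*5)
```

```text
[0.58047988 0.01869362 0.172     ] [ 0.53699345 -0.17593998  0.172     ] 0.19943246209662785 bar deg 77.4054191317257
a
(np.float64(116.58296736688727), 57, np.float64(-0.001), np.float64(0.0))
(np.float64(116.56318904162447), 51, np.float64(-0.001), np.float64(0.0))
(np.float64(116.51512660603487), 54, np.float64(-0.001), np.float64(0.0))
(np.float64(116.28013733597912), 48, np.float64(-0.001), np.float64(0.0))
(np.float64(115.64012997920572), 54, np.float64(-0.001), np.float64(0.001))
(np.float64(115.50050963735073), 0, np.float64(-0.001), np.float64(0.0))
[(0, np.float64(115.5)), (3, np.float64(113.7)), (6, np.float64(112.0)), (9, np.float64(110.8)), (12, np.float64(109.4)), (15, np.float64(108.0)), (18, np.float64(106.4)), (21, np.float64(106.1)), (24, np.float64(105.4)), (27, np.float64(106.0)), (30, np.float64(106.7)), (33, np.float64(107.5)), (36, np.float64(109.6)), (39, np.float64(111.8)), (42, np.float64(113.5)), (45, np.float64(115.1)), (48, np.float64(116.3)), (51, np.float64(116.6)), (54, np.float64(116.5)), (57, np.float64(116.6))]
b
(np.float64(130.31621434151978), 9, 
[... 441 characters left out ...]
(130.2)), (6, np.float64(130.1)), (9, np.float64(130.3)), (12, np.float64(129.5)), (15, np.float64(127.6)), (18, np.float64(125.7)), (21, np.float64(124.2)), (24, np.float64(122.6)), (27, np.float64(121.0)), (30, np.float64(120.1)), (33, np.float64(119.7)), (36, np.float64(119.7)), (39, np.float64(120.0)), (42, np.float64(120.6)), (45, np.float64(121.9)), (48, np.float64(122.9)), (51, np.float64(124.6)), (54, np.float64(126.3)), (57, np.float64(127.5))]
[51.3276208  14.54110427] [256.638104    72.70552133]
[34.22313871 48.86758337] [171.11569353 244.33791684]
0.16 [256.23087448  88.90857701]
0.164 [256.36613125  83.52691186]
0.168 [256.50187354  78.12592803]
0.172 [256.638104    72.70552133]
```

>>> drive_tool([
  [36, -16.7, 0, 0, 88],
  [72, -33.4, 0, 0, 88],
  [108, -50, 0, 0, 88],
  [144, -67, 0, 0, 88],
  [180, -83.5, 0, 0, 88],
], grip_force=40)

```text
clock: 0.52
ee_pos: [0.323, -0.3808, 0.213]
tool_rot: [[0.946, 0.325, -0.0], [0.325, -0.946, 0.001], [-0.0, -0.001, -1.0]]
contact_force: [0.2, -0.9, -0.2]
gripper_width: 0.0877
gripper_force: 0.0
```

>>> drive_tool([
  [36, -16.7, 0, 0, 88],
  [72, -33.4, 0, 0, 88],
  [108, -50, 0, 0, 88],
  [144, -67, 0, 0, 88],
  [180, -83.5, 0, 0, 88],
])

```text
clock: 0.93
ee_pos: [0.4661, -0.243, 0.213]
tool_rot: [[0.945, 0.326, -0.0], [0.326, -0.945, 0.0], [-0.0, -0.0, -1.0]]
contact_force: [0.9, -0.4, -0.1]
gripper_width: 0.088
gripper_force: 0.0
```

>>> drive_tool([
  [30, -13, 0, 4, 88],
  [60, -26, 0, 8, 88],
  [90, -41, 0, 12, 88],
  [90, -41, 0, 12, 88],
  [90, -41, 0, 12, 88],
])

```text
clock: 1.35
ee_pos: [0.5373, -0.1755, 0.2125]
tool_rot: [[0.992, 0.125, -0.001], [0.125, -0.992, 0.0], [-0.001, -0.001, -1.0]]
contact_force: [-1.1, 0.1, 0.3]
gripper_width: 0.0882
gripper_force: 0.0
```

Run:
```python
from h import *
s=monitor.get_state();R=s['tool_rot'];print(s['clock'],s['ee_pos'],np.degrees(np.arctan2(R[1,0],R[0,0])),s['joint_positions'],s['contact_force'],s['torque'])
print((R.T@(np.array([.5373,-.176,.120])-s['ee_pos'])*1e3).round(1))
```

```text
1.35 [ 0.5373484  -0.17552131  0.21250253] 7.191087432174079 [-5.25041194e-01  4.08627120e-01  1.25419923e+00 -1.23861331e-04
  1.47991701e+00  9.20258589e-01] [-1.13318121  0.05207239  0.27651361] [ 0.02954066  0.0522448  -0.02645725]
[-0.   0.5 92.5]
```

>>> drive_tool([
  [0, 0.5, 25, 0, 88],
  [0, 0.5, 50, 0, 88],
  [0, 0.5, 72, 0, 88],
  [0, 0.5, 86, 0, 88],
  [0, 0.5, 92, 0, 88],
])

```text
clock: 1.77
ee_pos: [0.5353, -0.1778, 0.119]
tool_rot: [[0.993, 0.121, -0.004], [0.121, -0.993, 0.002], [-0.003, -0.002, -1.0]]
contact_force: [-0.4, 0.3, 0.8]
gripper_width: 0.0884
gripper_force: 0.0
```

Run:
```python
from h import *
d=cap('top','t1.png');e=cap('side','s1.png')
s=monitor.get_state();print(s['ee_pos'],s['contact_force'])
a=d['image'][150:250,290:410];b=e['image'][140:240,260:360]
cv2.imwrite('pics/c.png',np.hstack([cv2.resize(a,(440,400),interpolation=3)[:,:400],cv2.resize(b,(400,400),interpolation=3)]))
```

```text
[ 0.53608916 -0.17784491  0.12050442] [-0.21438458  0.41758561  0.81554456]
```

View pics/c.png

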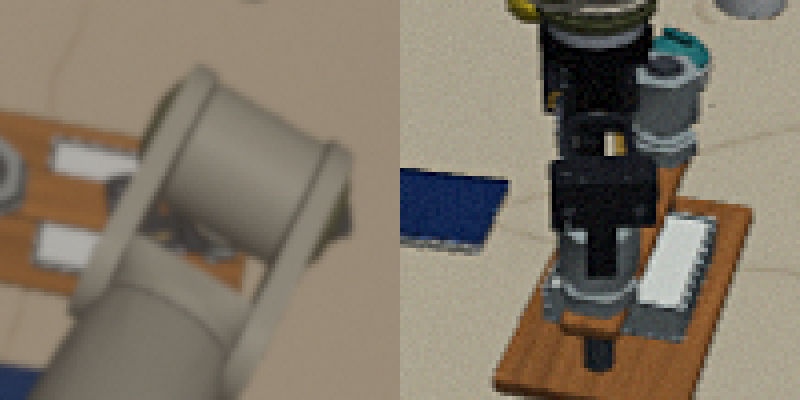

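The picture shows the near finger in front of nut_b with its tip above the washer, so the fingers straddle the nut. Closing now.

>>> drive_tool([
  [0, 0, 0, 0, 70],
  [0, 0, 0, 0, 56],
  [0, 0, 0, 0, 50],
  [0, 0, 0, 0, 46],
  [0, 0, 0, 0, 46],
], grip_force=25)

```text
clock: 2.28
ee_pos: [0.5371, -0.1773, 0.1216]
tool_rot: [[0.993, 0.122, 0.001], [0.122, -0.993, -0.0], [0.001, 0.001, -1.0]]
contact_force: [-1.0, -0.8, -0.0]
gripper_width: 0.0567
gripper_force: 0.0
```

>>> drive_tool([
  [0, 0, 0, 0, 40],
  [0, 0, 0, 0, 40],
  [0, 0, 0, 0, 40],
  [0, 0, 0, 0, 40],
  [0, 0, 0, 0, 40],
])

```text
clock: 2.7
ee_pos: [0.5372, -0.1781, 0.1216]
tool_rot: [[0.993, 0.122, 0.001], [0.122, -0.993, -0.002], [0.001, 0.002, -1.0]]
contact_force: [0.0, -5.1, 4.0]
gripper_width: 0.0515
gripper_force: 24.9
```

```bash
cat > st.py <<'E'
from h import *
s=monitor.get_state();R=s['tool_rot'];print(s['clock'],s['ee_pos'].round(4),'yaw',np.degrees(np.arctan2(R[1,0],R[0,0])).round(2),'q6',s['joint_positions'][5].round(3),'q1',s['joint_positions'][0].round(3),'F',s['contact_force'].round(1),'T',s['torque'].round(3),s['gripper_width'],s['gripper_force'])
E
python3 st.py
```

```text
2.7 [ 0.5372 -0.1781  0.1216] yaw 7.0 q6 0.92 q1 -0.529 F [ 0.  -5.1  4. ] T [-0.772  0.069 -0.069] 0.051534861523812966 24.935375154018402
```

>>> drive_tool([
  [0, 0.5, 0, 0, 40],
  [0, 1, 0, 4, 40],
  [0, 1, 0.5, 8, 40],
  [0, 1, 0.7, 12, 40],
  [0, 1, 1, 15, 40],
], grip_force=40)

```text
clock: 3.12
ee_pos: [0.5373, -0.1782, 0.1207]
tool_rot: [[0.99, -0.142, 0.001], [-0.142, -0.99, -0.0], [0.001, 0.0, -1.0]]
contact_force: [-0.2, -1.8, 6.3]
gripper_width: 0.051
gripper_force: 39.9
```

```bash
python3 st.py
```

```text
3.1167 [ 0.5373 -0.1782  0.1207] yaw -8.18 q6 1.184 q1 -0.53 F [-0.2 -1.8  6.3] T [0.03  0.159 0.063] 0.05095058555023547 39.90199863910675
```

>>> drive_tool([
  [0, 0, 0.3, 4, 40],
  [0, 0, 0.5, 8, 40],
  [0, 0, 0.6, 10, 40],
  [0, 0, 0.6, 10, 40],
  [0, 0, 0.6, 10, 40],
])

```text
clock: 3.53
ee_pos: [0.5373, -0.1782, 0.1202]
tool_rot: [[0.951, -0.309, 0.001], [-0.309, -0.951, -0.0], [0.001, -0.0, -1.0]]
contact_force: [-0.5, -1.6, 5.3]
gripper_width: 0.0514
gripper_force: 40.0
```

```bash
python3 st.py
```

```text
3.5333 [ 0.5373 -0.1782  0.1202] yaw -18.01 q6 1.356 q1 -0.53 F [-0.5 -1.6  5.3] T [-0.046  0.152 -0.21 ] 0.05143001909128881 39.97790336608887
```

>>> drive_tool([
  [0, 0, 0.1, 2, 40],
  [0, 0, 0.2, 4, 40],
  [0, 0, 0.2, 4, 40],
  [0, 0, 0.2, 4, 40],
  [0, 0, 0.2, 4, 40],
])

```text
clock: 3.95
ee_pos: [0.5373, -0.1782, 0.12]
tool_rot: [[0.927, -0.375, 0.001], [-0.375, -0.927, -0.0], [0.001, -0.0, -1.0]]
contact_force: [-1.6, -1.8, 5.4]
gripper_width: 0.0518
gripper_force: 40.0
```

```bash
python3 st.py
```

```text
3.95 [ 0.5373 -0.1782  0.12  ] yaw -22.01 q6 1.425 q1 -0.53 F [-1.6 -1.8  5.4] T [ 0.045  0.111 -0.172] 0.05179779385250484 39.983054995536804
```

```bash
sed -i "s/s\['gripper_force'\])/s['gripper_force'].round(1),'jt6',s['joint_torque'][5].round(3))/" st.py; python3 st.py
```

```text
Traceback (most recent call last):
  File "st.py", line 2, in <module>
    s=monitor.get_state();R=s['tool_rot'];print(s['clock'],s['ee_pos'].round(4),'yaw',np.degrees(np.arctan2(R[1,0],R[0,0])).round(2),'q6',s['joint_positions'][5].round(3),'q1',s['joint_positions'][0].round(3),'F',s['contact_force'].round(1),'T',s['torque'].round(3),s['gripper_width'],s['gripper_force'].round(1),'jt6',s['joint_torque'][5].round(3))
                                                                                                                                                                                                                                                                                             ^^^^^^^^^^^^^^^^^^^^^^^^
AttributeError: 'float' object has no attribute 'round'
```

>>> drive_tool([
  [0, 0, 0.1, 2, 40],
  [0, 0, 0.2, 4, 40],
  [0, 0, 0.2, 4, 40],
  [0, 0, 0.2, 4, 40],
  [0, 0, 0.2, 4, 40],
])

```text
clock: 4.37
ee_pos: [0.5373, -0.1782, 0.1198]
tool_rot: [[0.899, -0.438, 0.001], [-0.438, -0.899, -0.0], [0.001, -0.0, -1.0]]
contact_force: [-1.1, -1.4, 5.4]
gripper_width: 0.0515
gripper_force: 40.0
```

```bash
python3 st.py
```

```text
Traceback (most recent call last):
  File "st.py", line 2, in <module>
    s=monitor.get_state();R=s['tool_rot'];print(s['clock'],s['ee_pos'].round(4),'yaw',np.degrees(np.arctan2(R[1,0],R[0,0])).round(2),'q6',s['joint_positions'][5].round(3),'q1',s['joint_positions'][0].round(3),'F',s['contact_force'].round(1),'T',s['torque'].round(3),s['gripper_width'],s['gripper_force'].round(1),'jt6',s['joint_torque'][5].round(3))
                                                                                                                                                                                                                                                                                             ^^^^^^^^^^^^^^^^^^^^^^^^
AttributeError: 'float' object has no attribute 'round'
```

```bash
sed -i "s/s\['gripper_force'\].round(1)/s['gripper_force']/" st.py; python3 st.py
```

```text
4.3667 [ 0.5373 -0.1782  0.1198] yaw -26.0 q6 1.495 q1 -0.53 F [-1.1 -1.4  5.4] T [ 0.026  0.083 -0.077] 0.05146584478645695 39.97192203998566 jt6 -0.127
```

>>> drive_tool([
  [0, 0, 0.1, 1.5, 40],
  [0, 0, 0.2, 3, 40],
  [0, 0, 0.2, 3, 40],
  [0, 0, 0.2, 3, 40],
  [0, 0, 0.2, 3, 40],
])

```text
clock: 4.78
ee_pos: [0.5373, -0.1782, 0.1196]
tool_rot: [[0.875, -0.485, 0.001], [-0.485, -0.875, -0.0], [0.001, -0.0, -1.0]]
contact_force: [-1.0, -1.6, 6.0]
gripper_width: 0.0514
gripper_force: 40.0
```

```bash
python3 st.py
```

```text
4.7833 [ 0.5373 -0.1782  0.1196] yaw -29.0 q6 1.547 q1 -0.53 F [-1.  -1.6  6. ] T [-0.006  0.055 -0.106] 0.05135587857154988 39.95598256587982 jt6 -0.079
```

>>> drive_tool([
  [0, 0, 0, 0.7, 40],
  [0, 0, 0.1, 1.5, 40],
  [0, 0, 0.1, 1.5, 40],
  [0, 0, 0.1, 1.5, 40],
  [0, 0, 0.1, 1.5, 40],
])

```text
clock: 5.2
ee_pos: [0.5373, -0.1782, 0.1196]
tool_rot: [[0.862, -0.507, 0.001], [-0.507, -0.862, -0.0], [0.001, -0.0, -1.0]]
contact_force: [-0.4, -1.7, 5.9]
gripper_width: 0.0514
gripper_force: 39.9
```

```bash
python3 st.py
```

```text
5.2 [ 0.5373 -0.1782  0.1196] yaw -30.48 q6 1.573 q1 -0.529 F [-0.4 -1.7  5.9] T [-0.014  0.059  0.162] 0.051372068843232505 39.90553379058838 jt6 0.097
```

```bash
cat > av.py <<'E'
from h import *
T=[];J=[]
for i in range(6):
    vision.capture('side');s=monitor.get_state();T.append(s['torque'][2]);J.append(s['joint_torque'][5])
R=s['tool_rot'];print(s['clock'],'yaw',np.degrees(np.arctan2(R[1,0],R[0,0])).round(2),'q6',s['joint_positions'][5].round(3),'F',s['contact_force'].round(1),'Tz',np.round(T,2),np.mean(T).round(3),'J6',np.round(J,2),'w',round(s['gripper_width'],4),s['ee_pos'].round(4))
E
python3 av.py
```

```text
5.5 yaw -30.47 q6 1.573 F [-1.  -1.1  6.3] Tz [0.07 0.02 0.13 0.07 0.1  0.11] 0.082 J6 [0.1 0.1 0.1 0.1 0.1 0.1] w 0.052 [ 0.5373 -0.1782  0.1196]
```

>>> drive_tool([
  [0, 0, 0, 1, 40],
  [0, 0, 0.1, 2, 40],
  [0, 0, 0.1, 3, 40],
  [0, 0, 0.1, 3, 40],
  [0, 0, 0.1, 3, 40],
])

```text
clock: 5.92
ee_pos: [0.5373, -0.1782, 0.1194]
tool_rot: [[0.834, -0.552, 0.001], [-0.552, -0.834, -0.0], [0.001, -0.0, -1.0]]
contact_force: [-1.2, -1.1, 5.2]
gripper_width: 0.0513
gripper_force: 39.9
```

```bash
python3 av.py
```

```text
6.2167 yaw -33.49 q6 1.626 F [-2.  -1.4  5.7] Tz [-0.02  0.04 -0.02 -0.04 -0.   -0.08] -0.021 J6 [-0.01 -0.01 -0.02 -0.02 -0.02 -0.02] w 0.0512 [ 0.5373 -0.1782  0.1195]
```

>>> drive_tool([
  [0, 0, 0, 0.7, 40],
  [0, 0, 0, 1.4, 40],
  [0, 0, 0.1, 2.1, 40],
  [0, 0, 0.1, 2.8, 40],
  [0, 0, 0.1, 3.5, 40],
])

```text
clock: 6.63
ee_pos: [0.5375, -0.1783, 0.1194]
tool_rot: [[0.8, -0.6, 0.001], [-0.6, -0.8, -0.001], [0.002, 0.0, -1.0]]
contact_force: [-0.4, -2.1, 5.6]
gripper_width: 0.0515
gripper_force: 40.2
```

```bash
python3 st.py; python3 av.py
```

```text
6.6333 [ 0.5375 -0.1783  0.1194] yaw -36.85 q6 1.685 q1 -0.529 F [-0.4 -2.1  5.6] T [-0.088 -0.058  1.719] 0.05146814882111252 40.162548422813416 jt6 1.501
6.9333 yaw -36.81 q6 1.684 F [-0.4 -2.   5.6] Tz [1.68 1.67 1.61 1.65 1.66 1.61] 1.647 J6 [1.69 1.78 1.67 1.64 1.63 1.63] w 0.0513 [ 0.5375 -0.1783  0.1194]
```

The dead stop has been reached: torque jumped to 1.65 N m, so nut_b is tight. Releasing at once.

>>> drive_tool([
  [0, 0, 0, -0.8, 40],
  [0, 0, 0, -0.8, 70],
  [0, 0, 0, -0.8, 88],
  [0, 0, 0, -0.8, 88],
  [0, 0, 0, -0.8, 88],
])

```text
clock: 7.35
ee_pos: [0.5368, -0.1779, 0.1183]
tool_rot: [[0.807, -0.591, -0.001], [-0.591, -0.807, 0.001], [-0.001, -0.0, -1.0]]
contact_force: [0.5, -0.6, -0.1]
gripper_width: 0.0761
gripper_force: 0.0
```

>>> drive_tool([
  [0, 0, 0, -0.8, 88],
  [0, 0, -20, -0.8, 88],
  [0, 0, -45, -0.8, 88],
  [0, 0, -70, -0.8, 88],
  [0, 0, -90, -0.8, 88],
])

```text
clock: 7.77
ee_pos: [0.5371, -0.1782, 0.2104]
tool_rot: [[0.816, -0.579, 0.001], [-0.579, -0.816, -0.0], [0.001, -0.0, -1.0]]
contact_force: [-0.4, 0.1, 0.2]
gripper_width: 0.0879
gripper_force: 0.0
```

```bash
python3 st.py
python3 - <<'E'
from h import *
s=monitor.get_state();R=s['tool_rot'];print((R.T@(np.array([.5805,.0165,.205])-s['ee_pos'])*1e3).round(1))
E
```

```text
7.7667 [ 0.5371 -0.1782  0.2104] yaw -35.36 q6 1.658 q1 -0.53 F [-0.4  0.1  0.2] T [ 0.082  0.038 -0.006] 0.0879314411396041 0.0 jt6 -0.0
[ -77.3 -183.9    5.3]
```

>>> drive_tool([
  [-15, -37, 0, 0, 88],
  [-31, -74, 0, 0, 88],
  [-46, -110, 0, 0, 88],
  [-62, -147, 0, 0, 88],
  [-77.3, -184, 0, 0, 88],
])

```text
clock: 8.18
ee_pos: [0.5805, 0.0184, 0.2087]
tool_rot: [[0.815, -0.579, -0.0], [-0.579, -0.815, 0.0], [-0.0, -0.0, -1.0]]
contact_force: [0.7, 0.2, 0.2]
gripper_width: 0.0878
gripper_force: 0.0
```

>>> drive_tool([
  [0, 0, 0, -7, 88],
  [0, 0, 0, -14, 88],
  [0, 0, 0, -21, 88],
  [0, 0, 0, -28, 88],
  [0, 0, 0, -35, 88],
])

```text
clock: 8.6
ee_pos: [0.5805, 0.0168, 0.2085]
tool_rot: [[1.0, 0.0, -0.001], [0.0, -1.0, 0.0], [-0.001, -0.0, -1.0]]
contact_force: [-0.3, -0.2, 0.7]
gripper_width: 0.0882
gripper_force: 0.0
```

>>> drive_tool([
  [0, 0, 0, -7, 88],
  [0, 0, 0, -14, 88],
  [0, 0, 0, -21, 88],
  [0, 0, 0, -28, 88],
  [0, 0, 0, -35, 88],
])

```text
clock: 9.02
ee_pos: [0.5805, 0.0166, 0.2085]
tool_rot: [[0.819, 0.573, -0.0], [0.573, -0.819, 0.0], [-0.0, -0.0, -1.0]]
contact_force: [0.2, 1.0, 0.2]
gripper_width: 0.0881
gripper_force: 0.0
```

>>> drive_tool([
  [0, 0, 0, -7, 88],
  [0, 0, 0, -14, 88],
  [0, 0, 0, -21, 88],
  [0, 0, 0, -28, 88],
  [0, 0, 0, -35, 88],
])

```text
clock: 9.43
ee_pos: [0.5805, 0.0166, 0.2085]
tool_rot: [[0.342, 0.94, -0.0], [0.94, -0.342, 0.0], [0.0, -0.0, -1.0]]
contact_force: [-0.3, -0.1, -0.3]
gripper_width: 0.0878
gripper_force: 0.0
```

>>> drive_tool([
  [0, 0, 0, -7, 88],
  [0, 0, 0, -14, 88],
  [0, 0, 0, -21, 88],
  [0, 0, 0, -28, 88],
  [0, 0, 0, -35, 88],
])

```text
clock: 9.85
ee_pos: [0.5805, 0.0166, 0.2085]
tool_rot: [[-0.259, 0.966, -0.0], [0.966, 0.259, 0.0], [0.0, -0.0, -1.0]]
contact_force: [1.0, 0.3, -0.6]
gripper_width: 0.0878
gripper_force: 0.0
```

>>> drive_tool([
  [0, 0, 0, -7, 88],
  [0, 0, 0, -14, 88],
  [0, 0, 0, -21, 88],
  [0, 0, 0, -28, 88],
  [0, 0, 0, -35, 88],
])

```text
clock: 10.27
ee_pos: [0.5805, 0.0166, 0.2085]
tool_rot: [[-0.766, 0.643, -0.0], [0.643, 0.766, 0.0], [0.001, -0.0, -1.0]]
contact_force: [-0.1, -0.1, 0.4]
gripper_width: 0.0881
gripper_force: 0.0
```

```bash
python3 st.py
python3 - <<'E'
from h import *
e=cap('side','s2.png')
s=monitor.get_state();R=s['tool_rot'];print((R.T@(np.array([.5805,.0165,.132])-s['ee_pos'])*1e3).round(1))
cv2.imwrite('pics/d.png',cv2.resize(e['image'][100:250,260:380],(480,600),interpolation=3))
E
```

```text
10.2667 [0.5805 0.0166 0.2085] yaw 139.98 q6 -1.048 q1 -0.175 F [-0.1 -0.1  0.4] T [-0.024 -0.129  0.035] 0.08810307890555778 0.0 jt6 1.946
[-0.1 -0.  76.5]
```

View pics/d.png

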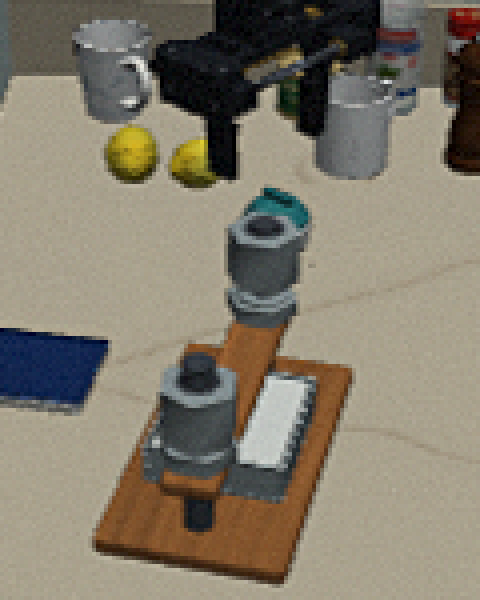

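The view shows nut_b seated and nut_a clear at (265,250), with the gripper above it. I'll finish the turn, go down and grip.

>>> drive_tool([
  [0, 0, 5, -7, 88],
  [0, 0, 15, -14, 88],
  [0, 0, 15, -21, 88],
  [0, 0, 15, -28, 88],
  [0, 0, 15, -34, 88],
])

```text
clock: 10.73
ee_pos: [0.5804, 0.0166, 0.1934]
tool_rot: [[-0.994, 0.108, -0.001], [0.108, 0.994, 0.0], [0.001, 0.0, -1.0]]
contact_force: [0.6, -0.0, -0.6]
gripper_width: 0.0879
gripper_force: 0.0
```

>>> drive_tool([
  [0, 0, 20, 0, 88],
  [0, 0, 40, 0, 88],
  [0, 0, 55, 0, 88],
  [0, 0, 61, 0, 88],
  [0, 0, 61, 0, 75],
], grip_force=25)

```text
clock: 11.15
ee_pos: [0.58, 0.0166, 0.1314]
tool_rot: [[-0.994, 0.113, -0.003], [0.113, 0.994, 0.001], [0.003, 0.0, -1.0]]
contact_force: [-0.1, 0.1, 0.4]
gripper_width: 0.0835
gripper_force: 0.0
```

>>> drive_tool([
  [0, 0, 0, 0, 65],
  [0, 0, 0, 0, 56],
  [0, 0, 0, 0, 46],
  [0, 0, 0, 0, 40],
  [0, 0, 0, 0, 40],
])

```text
clock: 11.57
ee_pos: [0.5809, 0.0169, 0.1333]
tool_rot: [[-0.994, 0.112, 0.001], [0.112, 0.994, 0.001], [-0.001, 0.001, -1.0]]
contact_force: [0.1, 2.7, 2.5]
gripper_width: 0.0521
gripper_force: 24.8
```

>>> drive_tool([
  [0, 0, 0, 0, 40],
  [0, 0, 0, 0, 40],
  [0, 0, 0, 0, 40],
  [0, 0, 0, 0, 40],
  [0, 0, 0, 0, 40],
])

```text
clock: 11.98
ee_pos: [0.5809, 0.0168, 0.1332]
tool_rot: [[-0.994, 0.111, 0.001], [0.111, 0.994, 0.0], [-0.001, 0.001, -1.0]]
contact_force: [-0.6, 3.7, 5.7]
gripper_width: 0.052
gripper_force: 24.8
```

```bash
python3 st.py
```

```text
11.9833 [0.5809 0.0168 0.1332] yaw 173.61 q6 -1.634 q1 -0.175 F [-0.6  3.7  5.7] T [ 0.571 -0.16  -0.036] 0.05201027603895017 24.78031575679779 jt6 -0.06
```

>>> drive_tool([
  [0, 0.3, 0.4, 7, 40],
  [0, 0.5, 0.9, 14, 40],
  [0, 0.5, 1.3, 21, 40],
  [0, 0.5, 1.7, 28, 40],
  [0, 0.5, 2.1, 34, 40],
], grip_force=40)

```text
clock: 12.4
ee_pos: [0.5804, 0.0159, 0.1311]
tool_rot: [[-0.758, 0.653, -0.0], [0.653, 0.758, -0.002], [-0.001, -0.002, -1.0]]
contact_force: [-3.7, -3.5, 8.0]
gripper_width: 0.0513
gripper_force: 39.6
```

>>> drive_tool([
  [0, 0, 0.4, 7, 40],
  [0, 0, 0.9, 14, 40],
  [0, 0, 1.3, 21, 40],
  [0, 0, 1.7, 28, 40],
  [0, 0, 2.1, 34, 40],
])

```text
clock: 12.82
ee_pos: [0.5794, 0.0154, 0.129]
tool_rot: [[-0.263, 0.965, -0.003], [0.965, 0.263, -0.003], [-0.002, -0.004, -1.0]]
contact_force: [-8.5, -5.9, 9.6]
gripper_width: 0.0515
gripper_force: 39.6
```

>>> drive_tool([
  [0, 0, 0.4, 7, 40],
  [0, 0, 0.9, 14, 40],
  [0, 0, 1.3, 21, 40],
  [0, 0, 1.7, 28, 40],
  [0, 0, 2.1, 34, 40],
])

```text
clock: 13.23
ee_pos: [0.5784, 0.0156, 0.1268]
tool_rot: [[0.321, 0.947, -0.005], [0.947, -0.321, -0.003], [-0.004, -0.004, -1.0]]
contact_force: [-14.2, -5.1, 12.9]
gripper_width: 0.0513
gripper_force: 39.6
```

>>> drive_tool([
  [0, 0, 0.4, 7, 40],
  [0, 0, 0.9, 14, 40],
  [0, 0, 1.3, 21, 40],
  [0, 0, 1.7, 28, 40],
  [0, 0, 2.1, 34, 40],
])

```text
clock: 13.65
ee_pos: [0.5776, 0.0163, 0.1247]
tool_rot: [[0.796, 0.606, -0.007], [0.606, -0.796, -0.002], [-0.007, -0.003, -1.0]]
contact_force: [-16.7, -1.8, 14.5]
gripper_width: 0.0512
gripper_force: 39.6
```

```bash
python3 st.py
```

```text
13.65 [0.5776 0.0163 0.1247] yaw 37.27 q6 0.746 q1 -0.175 F [-16.7  -1.8  14.5] T [-0.292  2.787  0.055] 0.05115848992355757 39.59757685661316 jt6 -1.384
```

>>> drive_tool([
  [0, 0, 0, 0, 60],
  [0, 0, 0, 0, 70],
  [-1.2, -1.8, 0, 0, 70],
  [-1.2, -1.8, 0, 0, 70],
  [-1.2, -1.8, 0, 0, 70],
])

```text
clock: 14.07
ee_pos: [0.5786, 0.0177, 0.1241]
tool_rot: [[0.792, 0.611, -0.0], [0.611, -0.792, -0.0], [-0.0, -0.0, -1.0]]
contact_force: [-0.1, -0.7, 0.4]
gripper_width: 0.0699
gripper_force: 0.0
```

```bash
python3 st.py
```

```text
14.0667 [0.5786 0.0177 0.1241] yaw 37.64 q6 0.74 q1 -0.174 F [-0.1 -0.7  0.4] T [-0.068 -0.002  0.024] 0.06987278005859543 0.0 jt6 -0.005
```

>>> drive_tool([
  [0, 0, 0, 0, 56],
  [0, 0, 0, 0, 50],
  [0, 0, 0, 0, 40],
  [0, 0, 0, 0, 40],
  [0, 0, 0, 0, 40],
])

```text
clock: 14.48
ee_pos: [0.5789, 0.0174, 0.1243]
tool_rot: [[0.792, 0.61, 0.001], [0.61, -0.792, -0.0], [0.0, 0.001, -1.0]]
contact_force: [1.6, -1.3, -1.2]
gripper_width: 0.0515
gripper_force: 39.4
```

```bash
python3 st.py
```

```text
14.4833 [0.5789 0.0174 0.1243] yaw 37.61 q6 0.74 q1 -0.174 F [ 1.6 -1.3 -1.2] T [-0.28  -0.27   0.035] 0.05151598403443743 39.43321203048981 jt6 0.028
```

>>> drive_tool([
  [0, 0, 0.3, 5, 40],
  [0, 0, 0.6, 10, 40],
  [0, 0, 0.9, 15, 40],
  [0, 0, 1.2, 20, 40],
  [0, 0, 1.5, 25, 40],
])

```text
clock: 14.9
ee_pos: [0.5789, 0.0174, 0.1228]
tool_rot: [[0.977, 0.214, 0.001], [0.214, -0.977, -0.001], [0.001, 0.001, -1.0]]
contact_force: [2.0, -2.1, -0.3]
gripper_width: 0.0515
gripper_force: 39.4
```

```bash
python3 st.py
```

```text
14.9 [0.5789 0.0174 0.1228] yaw 12.37 q6 1.181 q1 -0.174 F [ 2.  -2.1 -0.3] T [-0.309 -0.298  0.108] 0.05145995461389983 39.366669740265934 jt6 -1.298
```

>>> drive_tool([
  [0, 0, 0.1, 1, 40],
  [0, 0, 0.1, 2, 40],
  [0, 0, 0.2, 3, 40],
  [0, 0, 0.2, 4, 40],
  [0, 0, 0.3, 5, 40],
])

```text
clock: 15.32
ee_pos: [0.5788, 0.0174, 0.1225]
tool_rot: [[0.991, 0.132, 0.001], [0.132, -0.991, -0.001], [0.0, 0.001, -1.0]]
contact_force: [2.8, -5.2, -1.9]
gripper_width: 0.0516
gripper_force: 39.4
```

```bash
python3 st.py
```

```text
15.3167 [0.5788 0.0174 0.1225] yaw 7.56 q6 1.265 q1 -0.174 F [ 2.8 -5.2 -1.9] T [-0.626 -0.475  0.053] 0.05159948446968111 39.385020168629126 jt6 -0.242
```

>>> drive_tool([
  [0, 0, 0.1, 1, 40],
  [0, 0, 0.1, 2, 40],
  [0, 0, 0.2, 3, 40],
  [0, 0, 0.2, 4, 40],
  [0, 0, 0.3, 5, 40],
])

```text
clock: 15.73
ee_pos: [0.5788, 0.0174, 0.1222]
tool_rot: [[0.999, 0.045, 0.001], [0.045, -0.999, -0.001], [0.001, 0.001, -1.0]]
contact_force: [3.9, -4.2, -0.2]
gripper_width: 0.0515
gripper_force: 39.4
```

```bash
python3 st.py
```

```text
15.7333 [0.5788 0.0174 0.1222] yaw 2.55 q6 1.352 q1 -0.174 F [ 3.9 -4.2 -0.2] T [-0.641 -0.502  0.064] 0.05148633850980269 39.38488762541965 jt6 -0.202
```

>>> drive_tool([
  [0, 0, 0.1, 0.7, 40],
  [0, 0, 0.1, 1.4, 40],
  [0, 0, 0.1, 2.1, 40],
  [0, 0, 0.2, 2.8, 40],
  [0, 0, 0.2, 3.5, 40],
])

```text
clock: 16.15
ee_pos: [0.5788, 0.0174, 0.122]
tool_rot: [[1.0, -0.016, 0.001], [-0.016, -1.0, -0.001], [0.001, 0.001, -1.0]]
contact_force: [2.5, -3.9, -1.9]
gripper_width: 0.0515
gripper_force: 39.4
```

```bash
python3 st.py
```

```text
16.15 [0.5788 0.0174 0.122 ] yaw -0.93 q6 1.413 q1 -0.174 F [ 2.5 -3.9 -1.9] T [-0.649 -0.506  0.08 ] 0.05152118437510321 39.37948265884188 jt6 -0.113
```

>>> drive_tool([
  [0, 0, 0.1, 0.7, 40],
  [0, 0, 0.1, 1.4, 40],
  [0, 0, 0.1, 2.1, 40],
  [0, 0, 0.2, 2.8, 40],
  [0, 0, 0.2, 3.5, 40],
])

```text
clock: 16.57
ee_pos: [0.5788, 0.0174, 0.1218]
tool_rot: [[0.997, -0.077, 0.0], [-0.077, -0.997, -0.001], [0.001, 0.001, -1.0]]
contact_force: [2.8, -4.4, -1.1]
gripper_width: 0.0518
gripper_force: 39.4
```

```bash
python3 st.py
```

```text
16.5667 [0.5788 0.0174 0.1218] yaw -4.43 q6 1.474 q1 -0.174 F [ 2.8 -4.4 -1.1] T [-0.683 -0.514  0.114] 0.051763656971511064 39.36083993725333 jt6 -0.094
```

>>> drive_tool([
  [0, 0, 0.1, 0.7, 40],
  [0, 0, 0.1, 1.4, 40],
  [0, 0, 0.1, 2.1, 40],
  [0, 0, 0.2, 2.8, 40],
  [0, 0, 0.2, 3.5, 40],
])

```text
clock: 16.98
ee_pos: [0.5788, 0.0174, 0.1216]
tool_rot: [[0.99, -0.138, 0.001], [-0.138, -0.99, -0.001], [0.001, 0.001, -1.0]]
contact_force: [3.1, -3.9, -1.5]
gripper_width: 0.0514
gripper_force: 39.3
```

```bash
python3 st.py
```

```text
16.9833 [0.5788 0.0174 0.1216] yaw -7.93 q6 1.535 q1 -0.174 F [ 3.1 -3.9 -1.5] T [-0.644 -0.552  0.142] 0.051430477350274825 39.336788780965435 jt6 -0.069
```

>>> drive_tool([
  [0, 0, 0.1, 0.7, 40],
  [0, 0, 0.1, 1.4, 40],
  [0, 0, 0.1, 2.1, 40],
  [0, 0, 0.2, 2.8, 40],
  [0, 0, 0.2, 3.5, 40],
])

```text
clock: 17.4
ee_pos: [0.5788, 0.0174, 0.1214]
tool_rot: [[0.98, -0.198, 0.001], [-0.198, -0.98, -0.001], [0.001, 0.001, -1.0]]
contact_force: [3.7, -4.9, -1.9]
gripper_width: 0.0517
gripper_force: 39.3
```

```bash
python3 st.py
```

```text
17.4 [0.5788 0.0174 0.1214] yaw -11.42 q6 1.596 q1 -0.174 F [ 3.7 -4.9 -1.9] T [-0.691 -0.489  0.127] 0.051722104465470424 39.313109744944086 jt6 -0.044
```

>>> drive_tool([
  [0, 0, 0.1, 0.7, 40],
  [0, 0, 0.1, 1.4, 40],
  [0, 0, 0.1, 2.1, 40],
  [0, 0, 0.2, 2.8, 40],
  [0, 0, 0.2, 3.5, 40],
])

```text
clock: 17.82
ee_pos: [0.5788, 0.0174, 0.1212]
tool_rot: [[0.966, -0.258, 0.001], [-0.258, -0.966, -0.001], [0.001, 0.0, -1.0]]
contact_force: [4.0, -4.4, -1.3]
gripper_width: 0.0516
gripper_force: 39.3
```

```bash
python3 st.py
```

```text
17.8167 [0.5788 0.0174 0.1212] yaw -14.92 q6 1.657 q1 -0.174 F [ 4.  -4.4 -1.3] T [-0.711 -0.479  0.194] 0.05159765844894851 39.28894902659522 jt6 -0.017
```

>>> drive_tool([
  [0, 0, 0.1, 0.7, 40],
  [0, 0, 0.1, 1.4, 40],
  [0, 0, 0.1, 2.1, 40],
  [0, 0, 0.2, 2.8, 40],
  [0, 0, 0.2, 3.5, 40],
])

```text
clock: 18.23
ee_pos: [0.5788, 0.0174, 0.1211]
tool_rot: [[0.949, -0.316, 0.001], [-0.316, -0.949, -0.001], [0.001, 0.0, -1.0]]
contact_force: [3.8, -3.9, -1.2]
gripper_width: 0.0513
gripper_force: 39.3
```

```bash
python3 st.py
```

```text
18.2333 [0.5788 0.0174 0.1211] yaw -18.42 q6 1.718 q1 -0.174 F [ 3.8 -3.9 -1.2] T [-0.617 -0.477  0.162] 0.05132695914938969 39.26340942353818 jt6 0.009
```

>>> drive_tool([
  [0, 0, 0.1, 0.7, 40],
  [0, 0, 0.1, 1.4, 40],
  [0, 0, 0.1, 2.1, 40],
  [0, 0, 0.2, 2.8, 40],
  [0, 0, 0.2, 3.5, 40],
])

```text
clock: 18.65
ee_pos: [0.5788, 0.0174, 0.1209]
tool_rot: [[0.928, -0.373, 0.001], [-0.373, -0.928, -0.001], [0.001, 0.0, -1.0]]
contact_force: [2.5, -4.4, -1.6]
gripper_width: 0.0518
gripper_force: 39.2
```

```bash
python3 st.py
```

```text
18.65 [0.5788 0.0174 0.1209] yaw -21.91 q6 1.779 q1 -0.174 F [ 2.5 -4.4 -1.6] T [-0.677 -0.468  0.15 ] 0.05176836629446018 39.23675140760224 jt6 0.036
```

>>> drive_tool([
  [0, 0, 0.1, 0.7, 40],
  [0, 0, 0.1, 1.4, 40],
  [0, 0, 0.1, 2.1, 40],
  [0, 0, 0.2, 2.8, 40],
  [0, 0, 0.2, 3.5, 40],
])

```text
clock: 19.07
ee_pos: [0.5788, 0.0174, 0.1207]
tool_rot: [[0.903, -0.429, 0.001], [-0.429, -0.903, -0.001], [0.001, 0.0, -1.0]]
contact_force: [2.9, -4.7, -0.7]
gripper_width: 0.0516
gripper_force: 39.2
```

```bash
python3 st.py
```

```text
19.0667 [0.5788 0.0174 0.1207] yaw -25.41 q6 1.84 q1 -0.174 F [ 2.9 -4.7 -0.7] T [-0.658 -0.473  0.292] 0.051632046714198854 39.20826006231323 jt6 0.064
```

>>> drive_tool([
  [0, 0, 0, 0.5, 40],
  [0, 0, 0.1, 1, 40],
  [0, 0, 0.1, 1.5, 40],
  [0, 0, 0.1, 2, 40],
  [0, 0, 0.1, 2.5, 40],
])

```text
clock: 19.48
ee_pos: [0.5788, 0.0173, 0.1205]
tool_rot: [[0.884, -0.468, 0.001], [-0.468, -0.884, -0.001], [0.001, 0.0, -1.0]]
contact_force: [3.2, -3.9, -1.0]
gripper_width: 0.0513
gripper_force: 39.2
```

```bash
python3 st.py
```

```text
19.4833 [0.5788 0.0173 0.1205] yaw -27.9 q6 1.884 q1 -0.174 F [ 3.2 -3.9 -1. ] T [-0.612 -0.519  0.305] 0.05130398761155018 39.19732644333749 jt6 0.135
```

>>> drive_tool([
  [0, 0, 0, 0.5, 40],
  [0, 0, 0.1, 1, 40],
  [0, 0, 0.1, 1.5, 40],
  [0, 0, 0.1, 2, 40],
  [0, 0, 0.1, 2.5, 40],
])

```text
clock: 19.9
ee_pos: [0.5788, 0.0174, 0.1204]
tool_rot: [[0.863, -0.506, 0.001], [-0.506, -0.863, -0.001], [0.001, 0.0, -1.0]]
contact_force: [2.3, -4.5, -1.7]
gripper_width: 0.0518
gripper_force: 39.2
```

```bash
python3 st.py
```

```text
19.9 [0.5788 0.0174 0.1204] yaw -30.4 q6 1.928 q1 -0.174 F [ 2.3 -4.5 -1.7] T [-0.716 -0.512  0.322] 0.051816930680283084 39.18654890059187 jt6 0.139
```

>>> drive_tool([
  [0, 0, 0, 0.5, 40],
  [0, 0, 0.1, 1, 40],
  [0, 0, 0.1, 1.5, 40],
  [0, 0, 0.1, 2, 40],
  [0, 0, 0.1, 2.5, 40],
])

```text
clock: 20.32
ee_pos: [0.5788, 0.0173, 0.1203]
tool_rot: [[0.84, -0.543, 0.001], [-0.543, -0.84, -0.001], [0.001, 0.0, -1.0]]
contact_force: [3.1, -5.2, -0.9]
gripper_width: 0.0515
gripper_force: 38.8
```

```bash
python3 st.py
```

```text
20.3167 [0.5788 0.0173 0.1203] yaw -32.87 q6 1.971 q1 -0.174 F [ 3.1 -5.2 -0.9] T [-0.581 -0.542  0.762] 0.051473345285688914 38.84722352027893 jt6 0.563
```

>>> drive_tool([
  [0, 0, 0, 0.4, 40],
  [0, 0, 0.1, 0.8, 40],
  [0, 0, 0.1, 1.2, 40],
  [0, 0, 0.1, 1.6, 40],
  [0, 0, 0.1, 2, 40],
])

```text
clock: 20.73
ee_pos: [0.5784, 0.0177, 0.1203]
tool_rot: [[0.821, -0.571, -0.0], [-0.571, -0.821, -0.001], [0.0, 0.001, -1.0]]
contact_force: [-0.9, -4.6, 1.4]
gripper_width: 0.0512
gripper_force: 39.1
```

```bash
python3 st.py
```

```text
20.7333 [0.5784 0.0177 0.1203] yaw -34.85 q6 2.006 q1 -0.174 F [-0.9 -4.6  1.4] T [-0.686 -0.048  1.44 ] 0.05124484921486497 39.12083387374878 jt6 1.304
```

Both nuts have hit the dead stop, so I'm releasing and retracting.

>>> drive_tool([
  [0, 0, 0, -1, 40],
  [0, 0, 0, -1, 70],
  [0, 0, 0, -1, 88],
  [0, 0, 0, -1, 88],
  [0, 0, 0, -1, 88],
])

```text
clock: 21.15
ee_pos: [0.5783, 0.0181, 0.12]
tool_rot: [[0.83, -0.558, -0.001], [-0.558, -0.83, 0.001], [-0.001, -0.0, -1.0]]
contact_force: [-0.3, -1.0, 0.3]
gripper_width: 0.076
gripper_force: 0.0
```

>>> drive_tool([
  [0, 0, 0, 0, 88],
  [0, 0, -20, 0, 88],
  [0, 0, -45, 0, 88],
  [0, 0, -70, 0, 88],
  [0, 0, -95, 0, 88],
])

```text
clock: 21.57
ee_pos: [0.5783, 0.0179, 0.2162]
tool_rot: [[0.83, -0.558, -0.0], [-0.558, -0.83, 0.0], [-0.001, -0.0, -1.0]]
contact_force: [0.2, -0.0, -0.6]
gripper_width: 0.088
gripper_force: 0.0
```

>>> drive_tool([
  [0, 0, -15, 0, 88],
  [0, 0, -30, 0, 88],
  [0, 0, -30, 0, 88],
  [0, 0, -30, 0, 88],
  [0, 0, -30, 0, 88],
])

```text
clock: 21.98
ee_pos: [0.5782, 0.0179, 0.2439]
tool_rot: [[0.83, -0.558, -0.002], [-0.558, -0.83, 0.0], [-0.002, 0.001, -1.0]]
contact_force: [-0.4, 1.0, -0.9]
gripper_width: 0.0878
gripper_force: 0.0
```

```bash
python3 st.py
python3 - <<'E'
from h import *
e=cap('side','s3.png')
cv2.imwrite('pics/e.png',cv2.resize(e['image'][100:250,260:380],(480,600),interpolation=3))
E
```

```text
21.9833 [0.5782 0.0179 0.2439] yaw -33.9 q6 1.989 q1 -0.174 F [-0.4  1.  -0.9] T [0.041 0.059 0.023] 0.08782238290991459 0.0 jt6 0.002
```

View pics/e.png

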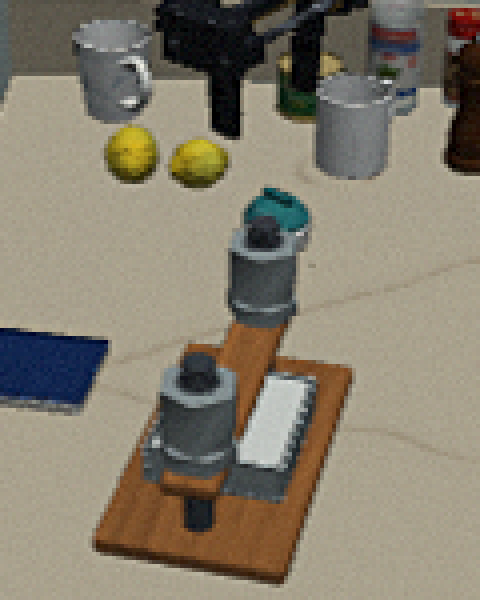

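Both upper nuts sit on their lower nuts, at (263,280) and (198,410). The studs now stand proud, nothing else has moved, and the gripper is clear. Handing in.

```bash
python3 -c "
from rig import robot
print(robot.finish_job())"
```

```text
the job is handed in; nothing more can be done
None
```

Both upper nuts were turned clockwise to their dead stops, the gripper was released clear and the job is handed in (no verdict returned); torque briefly peaked at about 1.65 N m on nut_b and 1.44 on nut_a, above the lower nuts' 0.9 slip level, so a lower nut may have slipped slightly (I estimate under 4 degrees, limit 11.5, not measured).

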